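Seat the keyed tube rotor in the drive hub and hold it home

ROBOT

A 6-joint arm with a two-finger parallel gripper is mounted at the origin on a cart in front of the work surface, level with it; the furniture and walls round the work are solid. World frame = base frame: x ahead of the robot, y to its left, z up, the work surface at z = 0. Lengths are in m, angles in rad, forces in N, time in s.
With the tool pointing down it reaches from about 0.25 to 0.725 m from the base axis. Payload 4 kg.
Tool frame: the origin (TCP) lies midway between the tips of the shut fingers; the grasp point (between the pads) lies bot.pinch_z behind it (bot.pinch_z is the distance from the TCP to the grasp point, in m); z points along the fingers, y is the line along which they close (so a half turn about z gives the same grasp; the last joint's range is limited). The gripper opens to 85 mm and grips with 20 to 120 N. Pads are 22 mm wide; open, the fingers measure 114 mm over their backs; the gripper's body (76 mm by 85 mm) begins 54 mm behind the grasp point. The pads swing forward as they close: fully open they stand 13 mm farther back than shut.
Start: joints at [-1.144, 0.241, 0.005, 1.335, 0, 1.571], TCP at [0.207, -0.455, 0.231] pointing down, gripper open.
Joint ranges: [-2.72, 2.72], [-1.05, 1.87], [-1.09, 1.28], [-1.99, 2.15], [-1.42, 1.44], [-3.14, 3.14]. Speed limits (rad/s): [2.79, 2.79, 3.14, 3.14, 3.14, 3.14].

INTERFACE

Orientations are given as a unit quaternion [x, y, z, w].
In Python, from workcell import bot gives the robot as it stands.
- The arm moves only by the shell command python3 jog.py 'ROWS'. ROWS is a JSON list of rows, 1 to 10 of them, each an object with the fields r (a list: a rotation vector rx, ry, rz in rad), d (a list: dx, dy, dz in m), finger_gap (the finger opening in m); a field left out counts as zero (the opening has to be given); each row is the pose to reach, as a shift and turn from the pose commanded when the command began, along the tool's axes at that moment; what a row does not reach only later rows make up. A row lasts 1/8 s, in which the tool goes at most 0.0625 m and 0.188 rad, less where a joint would pass 70% of its speed; a pose out of reach is approached as far as the arm can. The fingers move at their own pace and stop on an object; the grip force is fixed at half the most. Time passes only in rows, so rows that do not move let the fingers close. It prints the time, the measured TCP pose, the force, the opening and the grip force at its end. Input that does not fit is refused with a message, and nothing moves.
- bot.get_obs(): the state, without advancing time (a new reading comes with each control period).
- bot.camera(name): name is "scene" or "top"; returns the picture (384x512x3 uint8, red, green, blue); there is no depth.
- bot.calibration(name): a dict with "mtx" (3x3 intrinsics, pixels), "R" (3x3) and "t" (3): a world point X has camera coordinates R X + t. Camera axes: x right, y down, z forward; pixel columns grow to the right and rows downward; lengths in m; the calibration is good to about 2 mm. A picture is of the moment at which its call begins. calibration takes no time and is no camera call.
- bot.job_done(): hands the job in; it is judged then, once.
The state is a dict: "clock": time; "joint_pos": joint angles; "joint_vel": joint speeds; "tau": joint torques, N m; "eef_pos": TCP position; "tool_rot": TCP orientation; "ft_force": force on the tool from outside, world axes, zero at the start; "ft_torque": the same for the moment, N m; "grip_width": finger opening in m; "grasp_force": force on a finger pad.
Only numpy, scipy, OpenCV 4.12 (cv2) and the standard library are available. Lean on these libraries where they do the work, as an engineer would, in place of code of your own. Each camera call takes 0.05 s, during which the arm holds its last target. There are 200 camera calls.

TASK

Lift the small tube rotor by its grip bar out of the parking stand and put its keyed shaft into the hub of the white bench drive: turn it until the key slips into the keyway, then push it fully home, until its disc sits flat on the hub, against the spring in the bore. Finish still holding the rotor and pressing it home (the spring lifts it again if you let go), and leave the bottles, the vial and the timer standing around where they are.

Things in the scene. Friction and masses are not known exactly. Their poses are not given: they have to be found in the camera images.
- rotor: Tube rotor, 200 g, one rigid loose part, shaft down. Origin: centre of the shaft's lower tip, z up. Steel shaft 20 mm in diameter, z = 0 to 48 mm, lowest 5 mm tapered to 12 mm; aluminium disc 70 mm in diameter, z = 48 to 56; grip bar on top. Starts hanging in the stand, disc on its top, key side to the robot, yaw up to 0.75 rad; lift it straight up 50 mm or more.
- rotor_bar (a point): Centre of the black grip bar's top face, 88 mm above the shaft's tip. The bar is 40 mm long (along the rotor's x), 20 mm wide (across y) and 32 mm high, standing on the disc. Axes as the rotor's.
- rotor_key (a point): Lower end of the rotor's one key, at its outer face: 15 mm from the axis on the -x side, 18 mm above the tip. The key is 6 mm wide and reaches from z = 18 to 44 mm; the plain shaft below it is the pilot. Directly above the key a 7 mm wide pointer lug sticks out 11 mm from the disc's rim. Axes as the rotor's.
- stand: Fixed grey parking stand, block 80 x 80 x 56 mm on a 94 mm square foot, with a round hole of 40 mm diameter, 50 mm deep, in the middle of its top. Origin: centre of its underside, z up.
- drive: Fixed white bench drive, housing 100 (x) x 120 (y) x 45 mm, black display and knob on its front, the -x side; yaw within 0.4 rad of the world's. Origin: centre of its underside, z up. In its middle a steel hub of 52 mm diameter stands out of the housing, top at z = 67 mm. With the rotor fully home its disc lies on the hub's rim and its tip is 19 mm above this origin.
- hub_mouth (a point): Centre of the hub's mouth, on the axis, level with its rim (67 mm above the drive's underside), axes as the drive's. Bore 22.4 mm in diameter with one keyway, 9 mm wide, reaching 18 mm out. With the pilot in the bore and the key out of line, the key stops on the hub's face, rotor's tip 19 mm below this point; in line it slips down.
- keyway_front (a point): Point on the hub's rim at the drive's -x side, 22 mm from the axis, fixed to the housing. The hub is braked (holds up to 3 N m) at a different angle each time, its keyway within 0.45 rad either side of this direction, so the rotor's yaw must end within 0.45 rad of the drive's. Play in the keyway about 0.1 rad. Find it by looking from above or by feel.
- ejector (a joint): Spring ejector in the bore: 0 = up, grows (m) as it is pressed down, 0.011 with the rotor fully home. It touches the shaft's tip over the last 11 mm and pushes back with 4 N rising to 8 N, so it lifts the rotor if that is let go.
- calibrator_vial: White vial, 33 mm in diameter, 78 mm tall, between stand and drive; leave it alone. Origin: centre of its underside.
- small_bottle: White screw-cap bottle, 40 mm in diameter, 82 mm tall, farther back between stand and drive; leave it alone. Origin: centre of its underside.
- bench_timer: White clockwork timer with black knob, 62 x 62 x 43 mm, to the right; leave it alone. Origin: centre of its underside.
- wash_bottle: White wash bottle with a bent spout, 83 x 64 x 178 mm, to the right; leave it alone. Origin: centre of its underside.

How it is judged:
On the way, in this order (a step that is already met when the one before it is completed fails the run):
1. the rotor is lifted out of the stand by the gripper (z of rotor in the frame of stand above 0.055 m and contact force between the fingers and rotor above 2 N), for 0.1 s.
2. the shaft's pilot enters the mouth of the hub, held by the gripper (horizontal distance between rotor and hub_mouth below 0.003 m and z of rotor in the frame of drive below 0.062 m and contact force between the fingers and rotor above 2 N).
At the end, for the whole second after the job is handed in: The rotor's shaft is in the hub with the key in the keyway: its tip within 2 mm of fully home (less than 21 mm above the drive's underside), on the bore's axis within 3 mm, upright within 0.06 rad, at rest, pressed against the drive with more than 4 N and still gripped by the fingers (z of rotor in the frame of drive below 0.021 m and horizontal distance between rotor and hub_mouth below 0.003 m and angle between rotor's own z axis and vertical below 0.06 rad and contact force between rotor and drive above 4 N and contact force between the fingers and rotor above 2 N and linear speed of rotor below 0.02 m/s); the arm keeps its last pose, push and grip.
It fails at once if a bystander is displaced by more than 3 cm (distance of any of calibrator_vial, small_bottle, bench_timer, wash_bottle from where it was at the start of the episode above 0.03 m).
It fails at once if a bystander is knocked over (angle between any of calibrator_vial, small_bottle, wash_bottle's own z axis and vertical above 0.6 rad).
It also fails if it takes over 51 s, if anything falls off the work surface, if the arm or the gripper's body presses on something with over 40 N, if the wrist force passes 120 N, or if a joint passes its speed limit or range.

## Working session

There is one attempt and no reset: what is moved stays moved. The work goes in short steps, Python scripts to look and compute and a shell command to move; the robot and the scene stay as the last step left them, time stands still between calls to the robot, and variables do not carry over. Pictures are saved under pics/ and viewed, at most 10 in all, crops included, and the job is handed in when it is done.

```bash
ls; mkdir -p pics; python3 - <<'E'
from workcell import bot
import cv2
print(bot.get_obs(), bot.pinch_z)
for n in ("scene","top"):
    c=bot.calibration(n); print(n,c)
    im=bot.camera(n)[:,:,::-1]; cv2.imwrite(f"pics/{n}0.png",im)
E
```

```text
jog.py
pics
workcell.py
{'clock': 0.0, 'joint_pos': array([-1.14400077e+00,  2.41437666e-01,  3.71764789e-03,  1.33518095e+00,
        2.78137537e-05,  1.57079339e+00]), 'joint_vel': array([-2.09160167e-03, -1.53762610e-03,  1.56653958e-03,  4.05867161e-04,
       -2.79300651e-05,  1.03605894e-03]), 'tau': array([ 2.22096055e-04, -3.72317719e+01,  2.52408886e+01,  1.71144650e-02,
       -1.50253022e-04,  4.05635546e-06]), 'eef_pos': array([ 0.2067256 , -0.45457311,  0.23039811]), 'tool_rot': array([ 9.77316120e-01,  2.11783128e-01, -2.09269296e-04, -1.03139565e-03]), 'ft_force': array([1.6358434 , 0.62044847, 0.63521839]), 'ft_torque': array([ 0.02433503, -0.05330924, -0.00593204]), 'grasp_force': 0.0, 'grip_width': 0.08528488540748265} 0.0187
scene {'mtx': array([[467.72472851,   0.        , 241.1560447 ],
       [  0.        , 467.72472851, 191.08555265],
       [  0.        ,   0.        ,   1.        ]]), 'R': array([[-0.84962923, -0.52732861, -0.00739607],
       [-0.23438805,  0.39013356, -0.89042577],
       [ 0.47243244, -0.75479821, -0.4550684 ]]), 't': array([0.42916396, 0.20001023, 1.0323546 ])}
top {'mtx': array([[488.93038196,   0.        , 264.16816179],
       [  0.        , 488.93038196, 186.7429807 ],
       [  0.        ,   0.        ,   1.        ]]), 'R': array([[-0.02804599, -0.99957122,  0.00841412],
       [-0.99654397,  0.02730066, -0.07845243],
       [ 0.07818908, -0.01058531, -0.99688235]]), 't': array([-0.03293537,  0.48573353,  1.30874666])}
```
View pics/scene0.png

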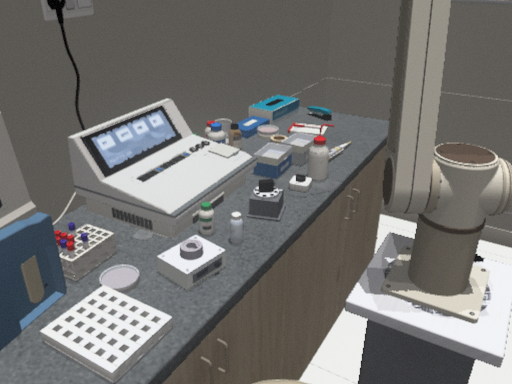

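View pics/top0.png

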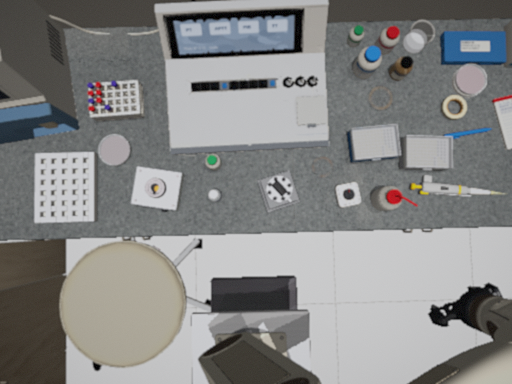

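The scene view shows the drive at (192,258) and the rotor in its stand at (266,195). The top view shows the drive at (157,188), the rotor at (279,189), the vial at (214,196), the small bottle at (212,160) and the timer at (349,195). I'll enlarge both parts next.

```bash
python3 - <<'E'
import cv2, numpy as np
t=cv2.imread("pics/top0.png"); s=cv2.imread("pics/scene0.png")
f=lambda im,x,y,w,h,k: cv2.resize(im[y:y+h,x:x+w],None,fx=k,fy=k,interpolation=cv2.INTER_CUBIC)
a=f(t,250,160,60,60,6); b=f(t,127,160,60,60,6)
cv2.imwrite("pics/topcrop.png",np.hstack([a,b]))
a=f(s,235,165,65,65,6); b=f(s,155,225,75,65,6)
cv2.imwrite("pics/scenecrop.png",np.hstack([a[:390],b[:390,:400]]))
E
```

View pics/topcrop.png

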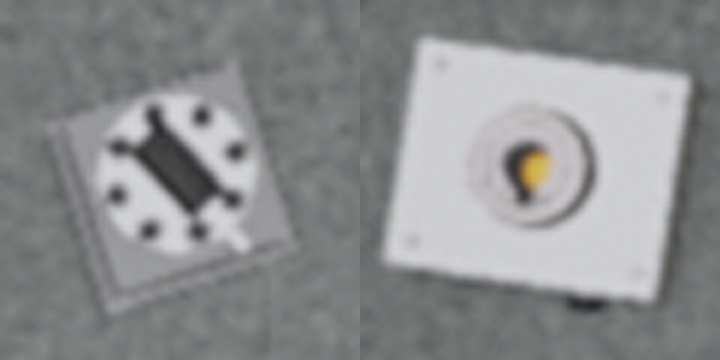

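View pics/scenecrop.png

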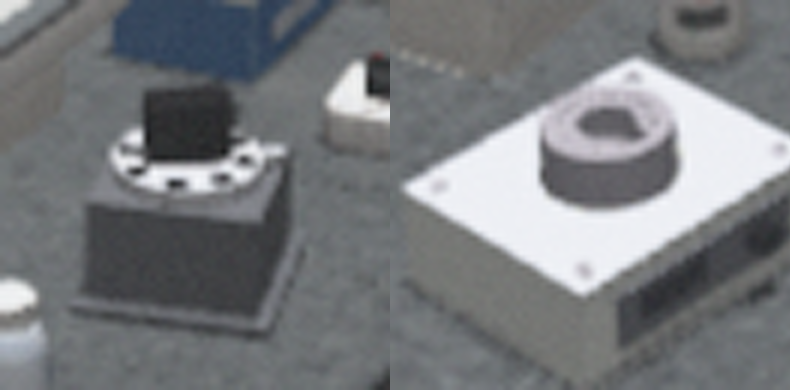

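The crops show the rotor disc centred at about (279.5,188.7) in the top view, with its lug pointing down and right. The hub is at about (215-216,188) in the cropped drive, with its keyway pointing almost straight down (-x). I'll measure these with masks.

```bash
cat > h.py <<'E'
import numpy as np, cv2
from workcell import bot
C={n:bot.calibration(n) for n in("top","scene")}
def ray(n,p):
    c=C[n]; d=c["R"].T@np.linalg.inv(c["mtx"])@[p[0],p[1],1]; return -c["R"].T@c["t"],d
def plane(n,p,z):
    o,d=ray(n,p); return o+d*(z-o[2])/d[2]
def tri(a,b):
    (o,d),(q,e)=ray("top",a),ray("scene",b)
    s=np.linalg.lstsq(np.c_[d,-e],q-o,rcond=None)[0]
    A,B=o+d*s[0],q+e*s[1]; return (A+B)/2,np.linalg.norm(A-B)
def proj(n,X):
    c=C[n]; u=c["mtx"]@(c["R"]@X+c["t"]); return u[:2]/u[2]
def blobs(m,amin):
    return [c for c in cv2.findContours(m.astype(np.uint8),cv2.RETR_EXTERNAL,cv2.CHAIN_APPROX_NONE)[0] if cv2.contourArea(c)>amin]
E
python3 - <<'E'
from h import *
t=cv2.imread("pics/top0.png"); s=cv2.imread("pics/scene0.png")
def up(im,x,y,w,h,k=6): return cv2.resize(im[y:y+h,x:x+w],None,fx=k,fy=k,interpolation=cv2.INTER_CUBIC)
def back(c,x,y,k=6): return (np.array(c,float).reshape(-1,2)+.5)/k-.5+[x,y]
def show(tag,m,org,amin=150):
    for c in blobs(m,amin):
        p=back(c,*org); e=cv2.fitEllipse(p.astype(np.float32)); r=cv2.minAreaRect(p.astype(np.float32))
        print(tag,cv2.contourArea(c)/36,"ell",np.round(np.r_[e[0],e[1],e[2]],2),"rect",np.round(np.r_[r[0],r[1],r[2]],2))
a=up(t,250,160,60,60); g=a.max(2).astype(int)
show("disc",g>190,(250,160)); show("bar",g<80,(250,160))
b=up(t,127,160,60,60); hsv=cv2.cvtColor(b,cv2.COLOR_BGR2HSV)
show("house",b.max(2)>185,(127,160)); show("hole",(b.min(2)<110)&(np.hypot(*(np.indices(b.shape[:2])-np.array([165,168])[:,None,None]))<55),(127,160))
print("hub row/col profile"); print(b[165,90:250:4].tolist()[::1]); print(b[70:250:4,165].tolist())
E
```

```text
disc 24.541666666666668 ell [287.05 197.16   4.12   8.72 138.57] rect [287.14 197.46   8.92   4.82  64.54]
disc 94.5 ell [273.16 193.85   8.64  18.51 137.84] rect [272.72 194.25  21.     8.91  46.01]
disc 14.847222222222221 ell [271.48 180.28   4.3    5.14  32.96] rect [271.65 180.51   4.17   5.47  53.13]
disc 78.52777777777777 ell [285.04 182.73   7.65  18.93 136.76] rect [285.37 182.25  20.99   7.83  47.63]
bar 87.90277777777777 ell [278.51 187.02   7.21  19.45 140.62] rect [278.01 186.69  17.2    7.08  50.37]
house 1646.4166666666667 ell [155.96 187.81  43.1   53.01  96.32] rect [155.9  187.85  45.42  37.57   8.26]
hole 42.763888888888886 ell [154.08 187.8    6.3    9.45   5.57] rect [154.69 188.15   9.08   6.95  67.38]
hub row/col profile
[[208, 205, 204], [208, 205, 204], [207, 206, 204], [203, 201, 201], [196, 193, 195], [191, 187, 189], [191, 188, 192], [192, 189, 194], [189, 187, 191], [186, 182, 187], [185, 180, 185], [186, 182, 186], [176, 174, 178], [142, 140, 144], [100, 97, 100], [69, 63, 61], [56, 54, 55], [61, 70, 81], [62, 99, 124], [67, 135, 170], [76, 161, 198], [78
[... 354 characters left out ...]
09, 205, 204], [209, 205, 204], [209, 205, 205], [209, 206, 205], [209, 206, 204], [208, 205, 204], [199, 196, 196], [191, 188, 190], [190, 186, 190], [191, 188, 192], [191, 188, 192], [187, 183, 188], [190, 186, 191], [195, 191, 196], [194, 191, 195], [173, 170, 174], [133, 130, 132], [97, 94, 94], [72, 70, 74], [64, 73, 86], [68, 97, 119], [66, 116, 145], [66, 130, 164], [69, 136, 171], [69, 137, 171], [67, 127, 160], [65, 113, 143], [63, 90, 114], [60, 69, 81], [60, 62, 65], [75, 72, 73], [108, 104, 107], [144, 139, 143], [174, 170, 175], [189, 187, 192], [188, 185, 190], [168, 165, 170], [163, 160, 163], [185, 184, 183], [201, 199, 197], [209, 206, 204], [210, 206, 205], [210, 205, 205]]
```

```bash
cat > meas.py <<'E'
from h import *
def radial(im,c,rmax,test,angs,rmin=0,axes=(1,1)):
    """last radius (outermost run from rmin) where test holds contiguous; subpixel by linear interp on test value (>0 inside)"""
    P=[]
    for a in angs:
        r=np.arange(rmin,rmax,.1); x=(c[0]+r*axes[0]*np.cos(a)).astype(np.float32); y=(c[1]+r*axes[1]*np.sin(a)).astype(np.float32)
        v=test(cv2.remap(im,x[None],y[None],cv2.INTER_LINEAR)[0].astype(float))
        k=np.argmax(v<0)
        if k>0: P.append((x[k],y[k]))
    return np.array(P,np.float32)
def robust(P,it=4):
    for _ in range(it):
        e=cv2.fitEllipse(P); c=np.array(e[0]); ax=np.array(e[1])/2; th=np.radians(e[2])
        q=(P-c)@np.array([[np.cos(th),-np.sin(th)],[np.sin(th),np.cos(th)]])
        d=abs(np.hypot(*(q/ax).T)-1); P=P[d<max(2*np.median(d),.03)]
    return e,len(P)
E
python3 - <<'E'
from meas import *
t=cv2.imread("pics/top0.png"); s=cv2.imread("pics/scene0.png")
A=np.radians(np.arange(0,360,4))
L=lambda th:(lambda v:v[:,1]-th)
out={}
def rep(n,P):
    e,k=robust(P); out[n]=np.array(e[0]); print(n,np.round(np.r_[e[0],e[1],e[2]],2),k,len(P))
rep("hubT",radial(t,(154,187),13,lambda v:197.5-v[:,1],A,7))
rep("boreT",radial(t,(154,187),8,lambda v:145-v[:,1],[a for a in A if not np.radians(50)<a<np.radians(130)],3))
rep("discT",radial(t,(279.5,188.5),17,L(165),A,11.5))
rep("hubS",radial(s,(191.3,245.6),15,lambda v:v[:,1]-125,[a for a in A if np.sin(a)>.1],9,(1,.55)))
rep("discS",radial(s,(267,190.8),18,L(130),[a for a in A if np.sin(a)>-.3],12.5,(1,.5)))
cam=-C["top"]["R"].T@C["top"]["t"]; print("cam",cam)
for a,b in(("hubT","hubS"),("discT","discS")): print(a,tri(out[a],out[b]))
print("hub67",plane("top",out["hubT"],.067),"bore",plane("top",out["boreT"],.067),"disc64",plane("top",out["discT"],.064))
print("hub67S",plane("scene",out["hubS"],.067),"disc64S",plane("scene",out["discS"],.064))
lug=plane("top",(250+240/6-.4,160+243/6-.4),.060); d=plane("top",out["discT"],.064); print("lug yaw",np.arctan2(*(d-lug)[1::-1]))
# bar long axis: black mask moments cast
a=cv2.resize(t[160:220,250:310],None,fx=6,fy=6,interpolation=cv2.INTER_CUBIC)
for p in ([134,153],[165,138],[186,214],[216,190]): print("barcorner",plane("top",np.array(p)/6-.4+[250,160],.096))
# drive yaw by housing corners
b=[(423,38),(691,76),(660,300),(382,262)]
Q=[plane("top",np.array([x-360,y])/6-.4+[127,160],.045)[:2] for x,y in b]; print(np.round(Q,4),np.mean(Q,0)); 
for i,j in((1,0),(2,3)): v=Q[j]-Q[i]; print("yaw",np.arctan2(-v[0],v[1]),np.hypot(*v))
for i,j in((3,0),(2,1)): v=Q[j]-Q[i]; print("yaw",np.arctan2(v[1],v[0]),np.hypot(*v))
k=plane("top",np.array([523-360,203])/6-.4+[127,160],.067); m=plane("top",out["boreT"],.067); print("keyway",np.arctan2(*(m-k)[1::-1]),np.hypot(*(m-k)[:2]))
E
```

```text
hubT [155.55 187.58  22.12  23.08  87.3 ] 77 84
boreT [154.15 186.86   7.71   8.24  60.47] 40 50
discT [279.04 188.7   27.43  27.94 131.12] 43 54
hubS [190.4  243.91  15.52  24.36  85.8 ] 35 35
discS [267.35 189.07  16.5   30.37  85.59] 34 38
cam [ 0.38080142 -0.0323286   1.34305055]
hubT (array([0.4881717 , 0.23901766, 0.06709129]), np.float64(0.004070655067194171))
discT (array([ 0.47358943, -0.08504398,  0.06901563]), np.float64(0.0021376183555306388))
hub67 [0.48646151 0.23788192 0.067     ] bore [0.48845269 0.24152604 0.067     ] disc64 [ 0.47491264 -0.08476543  0.064     ]
hub67S [0.49030429 0.23955409 0.067     ] disc64S [ 0.47732094 -0.09417199  0.064     ]
lug yaw 0.7247306563858931
barcorner [ 0.48228445 -0.06555733  0.096     ]
barcorner [ 0.48834324 -0.07897372  0.096     ]
barcorner [ 0.45561871 -0.08693907  0.096     ]
barcorner [ 0.46550982 -0.10004089  0.096     ]
[[0.5475 0.291 ]
 [0.5273 0.1724]
 [0.4282 0.1875]
 [0.4484 0.3098]] [0.48787807 0.24018625]
yaw -0.16869375819664467 0.12034013434345758
yaw -0.1634978820987045 0.12397417780162687
yaw -0.18777354319451708 0.10087341779455294
yaw -0.15165291514045204 0.10022545779407178
keyway -0.06772655496730838 0.017224149413674967
```

```bash
cat > go.py <<'E'
import sys,numpy as np
from workcell import bot
from scipy.spatial.transform import Rotation as R
x,y,z,yaw=map(float,sys.argv[1:5])
o=bot.get_obs(); Rc=R.from_quat(o["tool_rot"]); Rg=R.from_matrix([[np.cos(yaw),np.sin(yaw),0],[np.sin(yaw),-np.cos(yaw),0],[0,0,-1]])
print("clock",round(o["clock"],2),"d",np.round(Rc.inv().apply(np.array([x,y,z])-o["eef_pos"]),4),"rot",np.round((Rc.inv()*Rg).as_rotvec(),4))
E
python3 go.py .474 -.084 .18 .725
```

```text
clock 0.1 d [ 0.3967 -0.2267  0.0509] rot [-0.0019 -0.0003 -0.2982]
```

```bash
python3 jog.py '[{"r": [0, 0, -0.1], "d": [0.13, -0.075, 0], "finger_gap": 0.085}, {"r": [0, 0, -0.2], "d": [0.26, -0.15, 0], "finger_gap": 0.085}, {"r": [0, 0, -0.298], "d": [0.397, -0.227, 0.01], "finger_gap": 0.085}, {"r": [0, 0, -0.298], "d": [0.397, -0.227, 0.05], "finger_gap": 0.085}, {"r": [0, 0, -0.298], "d": [0.397, -0.227, 0.05], "finger_gap": 0.085}, {"r": [0, 0, -0.298], "d": [0.397, -0.227, 0.05], "finger_gap": 0.085}, {"r": [0, 0, -0.298], "d": [0.397, -0.227, 0.05], "finger_gap": 0.085}, {"r": [0, 0, -0.298], "d": [0.397, -0.227, 0.05], "finger_gap": 0.085}, {"r": [0, 0, -0.298], "d": [0.397, -0.227, 0.05], "finger_gap": 0.085}, {"r": [0, 0, -0.298], "d": [0.397, -0.227, 0.05], "finger_gap": 0.085}]'; python3 go.py .474 -.084 .068 .725
python3 - <<'E'
from workcell import bot; import cv2,numpy as np
a=bot.camera("top")[140:230,220:330,::-1]; b=bot.camera("scene")[120:230,210:320,::-1]
f=lambda m:cv2.resize(m,(400,330),interpolation=cv2.INTER_CUBIC)
cv2.imwrite("pics/over.png",np.hstack([f(a),f(b)]))
E
```

```text
clock: 1.35
eef_pos: [0.4738, -0.0846, 0.1811]
tool_rot: [0.935, 0.354, -0.001, -0.0]
ft_force: [0.2, -0.6, -1.3]
grip_width: 0.085
grasp_force: 0.0
clock 1.35 d [ 0.0007 -0.0002  0.1131] rot [-0.0005  0.001  -0.0005]
```

View pics/over.png

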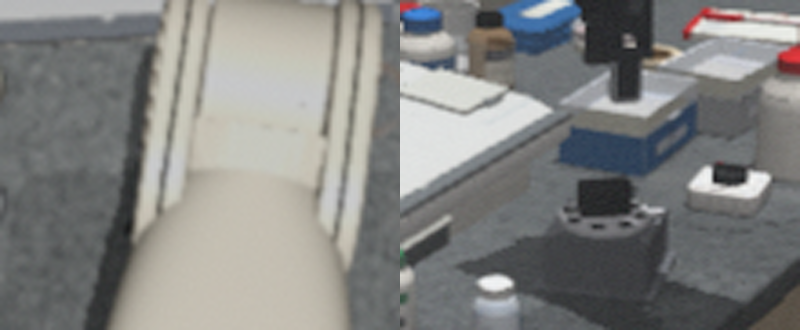

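The top view is blocked by the arm. In the scene view the gripper hangs just above the bar, at about (625,60) against (605,195) in the crop. I'll descend and close.

```bash
python3 jog.py '[{"d": [0, 0, 0.05], "finger_gap": 0.085}, {"d": [0, 0, 0.085], "finger_gap": 0.085}, {"d": [0, 0, 0.105], "finger_gap": 0.085}, {"d": [0, 0, 0.113], "finger_gap": 0.085}, {"d": [0, 0, 0.113], "finger_gap": 0.085}, {"d": [0, 0, 0.113], "finger_gap": 0.085}]' && python3 jog.py '[{"finger_gap": 0}, {"finger_gap": 0}, {"finger_gap": 0}, {"finger_gap": 0}, {"finger_gap": 0}, {"finger_gap": 0}, {"finger_gap": 0}, {"finger_gap": 0}]'
```

```text
clock: 2.2
eef_pos: [0.4753, -0.0846, 0.0694]
tool_rot: [0.935, 0.354, 0.001, 0.001]
ft_force: [0.2, 0.7, -0.3]
grip_width: 0.0849
grasp_force: 0.0
clock: 3.2
eef_pos: [0.475, -0.0843, 0.0688]
tool_rot: [0.935, 0.355, 0.001, 0.0]
ft_force: [1.4, -1.0, 4.4]
grip_width: 0.019
grasp_force: 59.6
```

```bash
python3 jog.py '[{"d": [0, 0, -0.02], "finger_gap": 0}, {"d": [0, 0, -0.05], "finger_gap": 0}, {"d": [0, 0, -0.09], "finger_gap": 0}, {"d": [0, 0, -0.115], "finger_gap": 0}, {"d": [0, 0, -0.115], "finger_gap": 0}, {"d": [0, 0, -0.115], "finger_gap": 0}, {"d": [0, 0, -0.115], "finger_gap": 0}]'; python3 - <<'E'
from workcell import bot; import cv2,numpy as np
im=bot.camera("scene")[:,:,::-1]; cv2.imwrite("pics/lift_full.png",im)
cv2.imwrite("pics/lift.png",cv2.resize(im[110:230,210:330],None,fx=5,fy=5,interpolation=cv2.INTER_CUBIC))
E
```

```text
clock: 4.08
eef_pos: [0.4731, -0.0839, 0.1814]
tool_rot: [0.935, 0.355, -0.002, -0.001]
ft_force: [-0.6, 0.4, -2.4]
grip_width: 0.019
grasp_force: 59.0
```

View pics/lift.png

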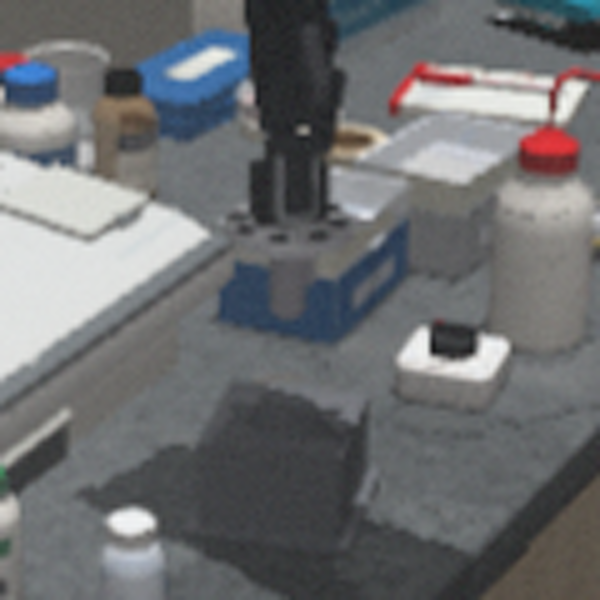

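The picture shows the rotor lifted clear and upright, with its shaft tip at crop (291,315). Next is the transfer to above the hub.

```bash
python3 go.py .4882 .2408 .182 -.07
```

```text
clock 4.12 d [ 2.265e-01 -2.333e-01 -2.000e-04] rot [-0.0017  0.003   0.7948]
```

```bash
python3 jog.py '[{"r": [0, 0, 0.05], "d": [0.02, -0.02, 0], "finger_gap": 0}, {"r": [0, 0, 0.18], "d": [0.055, -0.056, 0], "finger_gap": 0}, {"r": [0, 0, 0.34], "d": [0.095, -0.098, 0], "finger_gap": 0}, {"r": [0, 0, 0.5], "d": [0.135, -0.139, 0], "finger_gap": 0}, {"r": [0, 0, 0.66], "d": [0.175, -0.18, 0], "finger_gap": 0}, {"r": [0, 0, 0.76], "d": [0.21, -0.216, 0], "finger_gap": 0}, {"r": [0, 0.003, 0.795], "d": [0.2265, -0.2333, 0], "finger_gap": 0}, {"r": [0, 0.003, 0.795], "d": [0.2265, -0.2333, 0], "finger_gap": 0}, {"r": [0, 0.003, 0.795], "d": [0.2265, -0.2333, 0], "finger_gap": 0}, {"r": [0, 0.003, 0.795], "d": [0.2265, -0.2333, 0], "finger_gap": 0}]'; python3 go.py .4882 .2408 .182 -.07;python3 - <<'E'
from workcell import bot; import cv2,numpy as np
im=bot.camera("scene")[:,:,::-1]; cv2.imwrite("pics/hub_full.png",im)
cv2.imwrite("pics/hub.png",cv2.resize(im[170:290,130:250],None,fx=5,fy=5,interpolation=cv2.INTER_CUBIC))
E
```

```text
clock: 5.38
eef_pos: [0.497, 0.0269, 0.1833]
tool_rot: [1.0, 0.011, -0.0, -0.027]
ft_force: [0.0, 0.0, -1.5]
grip_width: 0.019
grasp_force: 59.3
clock 5.38 d [-0.004  -0.2137  0.0128] rot [-0.0539  0.0024  0.0921]
```

View pics/hub.png

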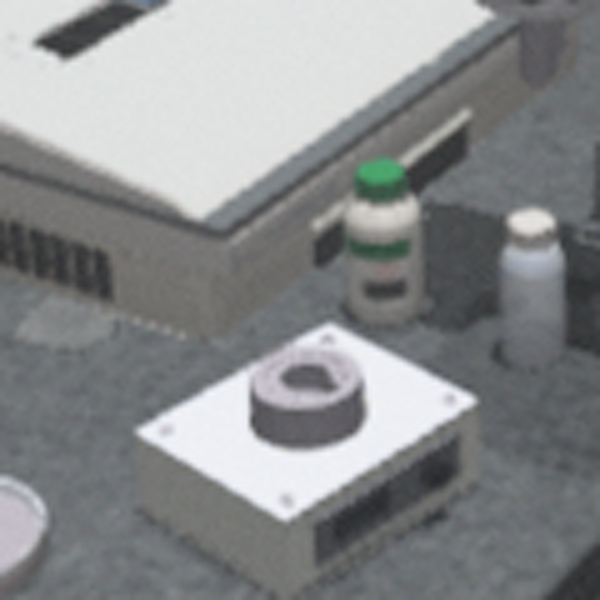

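The arm stopped at y = 0.027, short of the target. The hub is in clear view with its bore at crop (307,378), and the bottles are untouched. I'll check the joints.

```bash
python3 -c "
from workcell import bot
o=bot.get_obs();print(o['joint_pos'].round(3),o['joint_vel'].round(3),o['clock'])"; python3 jog.py '[{"finger_gap": 0}]'; python3 -c "
from workcell import bot
o=bot.get_obs();print(o['joint_pos'].round(3),o['joint_vel'].round(3),o['clock'])"
```

```text
[ 0.021  0.262 -0.095  1.214  0.054  3.141] [ 0.009  0.001  0.005 -0.     0.008  0.   ] 5.425
clock: 5.55
eef_pos: [0.4972, 0.0272, 0.1835]
tool_rot: [1.0, 0.011, -0.0, -0.027]
ft_force: [0.1, -0.7, -1.9]
grip_width: 0.0189
grasp_force: 59.3
[ 0.022  0.262 -0.094  1.214  0.054  3.141] [ 0.001  0.002  0.002 -0.001 -0.    -0.   ] 5.55
```

Joint 6 is at its limit, because the grasp is a half turn the wrong way round. I'll set the rotor back in the stand and regrasp it half a turn round, which puts joint 6 near -0.9.

```bash
python3 go.py .475 -.0843 .182 .725
```

```text
clock 5.55 d [-0.0247  0.1109 -0.0045] rot [-0.0516 -0.0195 -0.7021]
```

```bash
python3 jog.py '[{"r": [-0.013, -0.005, -0.17], "d": [-0.006, 0.025, 0], "finger_gap": 0}, {"r": [-0.026, -0.01, -0.35], "d": [-0.012, 0.055, -0.002], "finger_gap": 0}, {"r": [-0.04, -0.015, -0.53], "d": [-0.019, 0.085, -0.003], "finger_gap": 0}, {"r": [-0.0516, -0.0195, -0.702], "d": [-0.0247, 0.1109, -0.0045], "finger_gap": 0}, {"r": [-0.0516, -0.0195, -0.702], "d": [-0.0247, 0.1109, -0.0045], "finger_gap": 0}, {"r": [-0.0516, -0.0195, -0.702], "d": [-0.0247, 0.1109, -0.0045], "finger_gap": 0}, {"r": [-0.0516, -0.0195, -0.702], "d": [-0.0247, 0.1109, -0.0045], "finger_gap": 0}]'; python3 go.py .475 -.0843 .070 .725
```

```text
clock: 6.42
eef_pos: [0.4752, -0.0839, 0.1819]
tool_rot: [0.935, 0.354, -0.0, -0.0]
ft_force: [0.2, 0.5, -2.4]
grip_width: 0.0188
grasp_force: 59.3
clock 6.42 d [-0.0005  0.0002  0.1119] rot [-0.0002 -0.     -0.0003]
```

```bash
python3 jog.py '[{"d": [0, 0, 0.05], "finger_gap": 0}, {"d": [0, 0, 0.085], "finger_gap": 0}, {"d": [0, 0, 0.105], "finger_gap": 0}, {"d": [0, 0, 0.112], "finger_gap": 0}, {"d": [0, 0, 0.112], "finger_gap": 0}, {"d": [0, 0, 0.112], "finger_gap": 0}]' && python3 jog.py '[{"finger_gap": 0.02}, {"finger_gap": 0.03}, {"finger_gap": 0.085}, {"finger_gap": 0.085}, {"finger_gap": 0.085}, {"d": [0, 0, -0.02], "finger_gap": 0.085}, {"d": [0, 0, -0.06], "finger_gap": 0.085}, {"d": [0, 0, -0.11], "finger_gap": 0.085}, {"d": [0, 0, -0.11], "finger_gap": 0.085}]'; python3 -c "
from workcell import bot
o=bot.get_obs();print(o['joint_pos'].round(3),o['clock'])"
```

```text
clock: 7.18
eef_pos: [0.4759, -0.0846, 0.0707]
tool_rot: [0.935, 0.354, 0.001, 0.001]
ft_force: [-0.6, 0.3, -2.0]
grip_width: 0.019
grasp_force: 59.3
clock: 8.3
eef_pos: [0.478, -0.0853, 0.1842]
tool_rot: [0.935, 0.354, 0.004, 0.002]
ft_force: [0.1, -0.3, -0.2]
grip_width: 0.0851
grasp_force: 0.0
[-0.176  0.232 -0.132  1.198 -0.     2.241] 8.3
```

```bash
python3 jog.py '[{"r": [0, 0, -0.18], "finger_gap": 0.085}, {"r": [0, 0, -0.36], "finger_gap": 0.085}, {"r": [0, 0, -0.54], "finger_gap": 0.085}, {"r": [0, 0, -0.72], "finger_gap": 0.085}, {"r": [0, 0, -0.9], "finger_gap": 0.085}, {"r": [0, 0, -1.08], "finger_gap": 0.085}, {"r": [0, 0, -1.26], "finger_gap": 0.085}, {"r": [0, 0, -1.44], "finger_gap": 0.085}, {"r": [0, 0, -1.62], "finger_gap": 0.085}, {"r": [0, 0, -1.8], "finger_gap": 0.085}]' && python3 jog.py '[{"r": [0, 0, -0.18], "finger_gap": 0.085}, {"r": [0, 0, -0.36], "finger_gap": 0.085}, {"r": [0, 0, -0.54], "finger_gap": 0.085}, {"r": [0, 0, -0.72], "finger_gap": 0.085}, {"r": [0, 0, -0.9], "finger_gap": 0.085}, {"r": [0, 0, -1.08], "finger_gap": 0.085}, {"r": [0, 0, -1.26], "finger_gap": 0.085}, {"r": [0, 0, -1.34], "finger_gap": 0.085}, {"r": [0, 0, -1.34], "finger_gap": 0.085}, {"r": [0, 0, -1.34], "finger_gap": 0.085}]'; python3 go.py .4758 -.0845 .0692 3.867; python3 -c "
from workcell import bot
o=bot.get_obs();print(o['joint_pos'].round(3),o['clock'])"
```

```text
clock: 9.55
eef_pos: [0.4743, -0.0846, 0.1788]
tool_rot: [0.301, 0.954, -0.0, -0.001]
ft_force: [0.2, 0.2, 0.3]
grip_width: 0.0852
grasp_force: 0.0
clock: 10.8
eef_pos: [0.4747, -0.0847, 0.1794]
tool_rot: [-0.353, 0.936, 0.0, -0.001]
ft_force: [0.4, 0.4, 0.5]
grip_width: 0.0848
grasp_force: 0.0
clock 10.8 d [-0.0011 -0.0007  0.1102] rot [ 0.0007 -0.001  -0.004 ]
[-0.176  0.236 -0.139  1.197 -0.    -0.898] 10.8
```

```bash
python3 jog.py '[{"r": [0, 0, -0.004], "d": [-0.001, -0.0007, 0.05], "finger_gap": 0.085}, {"r": [0, 0, -0.004], "d": [-0.001, -0.0007, 0.085], "finger_gap": 0.085}, {"r": [0, 0, -0.004], "d": [-0.001, -0.0007, 0.102], "finger_gap": 0.085}, {"r": [0, 0, -0.004], "d": [-0.001, -0.0007, 0.11], "finger_gap": 0.085}, {"r": [0, 0, -0.004], "d": [-0.001, -0.0007, 0.11], "finger_gap": 0.085}, {"r": [0, 0, -0.004], "d": [-0.001, -0.0007, 0.11], "finger_gap": 0.085}]' && python3 jog.py '[{"finger_gap": 0}, {"finger_gap": 0}, {"finger_gap": 0}, {"finger_gap": 0}, {"finger_gap": 0}, {"finger_gap": 0}]' && python3 jog.py '[{"d": [0, 0, -0.02], "finger_gap": 0}, {"d": [0, 0, -0.05], "finger_gap": 0}, {"d": [0, 0, -0.09], "finger_gap": 0}, {"d": [0, 0, -0.115], "finger_gap": 0}, {"d": [0, 0, -0.115], "finger_gap": 0}, {"d": [0, 0, -0.115], "finger_gap": 0}]'; python3 go.py .4882 .2408 .182 3.072
```

```text
clock: 11.55
eef_pos: [0.477, -0.0847, 0.0708]
tool_rot: [-0.355, 0.935, -0.001, 0.001]
ft_force: [-0.3, -1.0, -0.7]
grip_width: 0.0846
grasp_force: 0.0
clock: 12.3
eef_pos: [0.4765, -0.0846, 0.0703]
tool_rot: [-0.355, 0.935, -0.0, 0.0]
ft_force: [1.1, 0.4, 2.9]
grip_width: 0.0189
grasp_force: 59.4
clock: 13.05
eef_pos: [0.4751, -0.0844, 0.1833]
tool_rot: [-0.355, 0.935, 0.001, -0.001]
ft_force: [-1.1, 0.9, -2.8]
grip_width: 0.0191
grasp_force: 58.9
clock 13.05 d [-0.2258  0.2344  0.0013] rot [ 0.0012 -0.0028  0.7962]
```

```bash
python3 jog.py '[{"r": [0, 0, 0.08], "d": [-0.02, 0.02, 0], "finger_gap": 0}, {"r": [0, 0, 0.2], "d": [-0.055, 0.057, 0], "finger_gap": 0}, {"r": [0, 0, 0.36], "d": [-0.095, 0.098, 0], "finger_gap": 0}, {"r": [0, 0, 0.52], "d": [-0.135, 0.14, 0], "finger_gap": 0}, {"r": [0, 0, 0.66], "d": [-0.175, 0.182, 0], "finger_gap": 0}, {"r": [0, 0, 0.76], "d": [-0.21, 0.218, 0], "finger_gap": 0}, {"r": [0, 0, 0.796], "d": [-0.2258, 0.2344, 0], "finger_gap": 0}, {"r": [0, 0, 0.796], "d": [-0.2258, 0.2344, 0], "finger_gap": 0}, {"r": [0, 0, 0.796], "d": [-0.2258, 0.2344, 0], "finger_gap": 0}, {"r": [0, 0, 0.796], "d": [-0.2258, 0.2344, 0], "finger_gap": 0}]'; python3 go.py .4882 .2408 .182 3.072;python3 - <<'E'
from workcell import bot; import cv2,numpy as np
im=bot.camera("scene")[:,:,::-1]; cv2.imwrite("pics/hub2_full.png",im)
cv2.imwrite("pics/hub2.png",cv2.resize(im[190:280,140:240],None,fx=6,fy=6,interpolation=cv2.INTER_CUBIC))
E
```

```text
clock: 14.3
eef_pos: [0.489, 0.2394, 0.1843]
tool_rot: [0.035, 0.999, -0.001, -0.001]
ft_force: [0.3, -0.1, -0.5]
grip_width: 0.0188
grasp_force: 59.0
clock 14.3 d [0.0009 0.0014 0.0023] rot [-0.0011 -0.0013 -0.0012]
```

View pics/hub2.png

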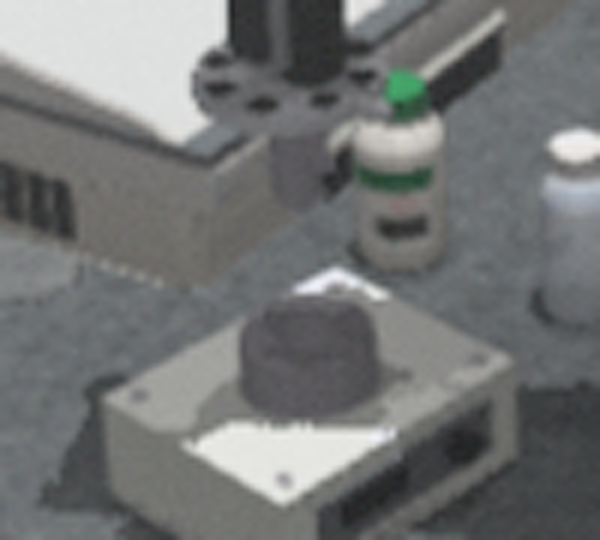

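The shaft hangs over the hub with its tip at crop (297,203). I'll check the alignment in the scene camera.

```bash
python3 - <<'E'
from h import *
e=bot.get_obs()["eef_pos"]; print(e)
tip=np.array([297,203])/6-.4+[140,190]
for z in(.120,.124,.128): print(z,proj("scene",[e[0],e[1],z]),tip,plane("scene",tip,z))
print("hub rim proj",proj("scene",[.4882,.2408,.067]), "bore seen",np.array([307,378])/5-.4+[130,170],plane("scene",np.array([307,378])/5-.4+[130,170],.067))
E
```

```text
[0.48918566 0.23945593 0.18458078]
0.12 [189.46540512 223.80434367] [189.1        223.43333333] [0.49084095 0.23861163 0.12      ]
0.124 [189.36024172 222.23915672] [189.1        223.43333333] [0.48656988 0.2438004  0.124     ]
0.128 [189.25470462 220.66840775] [189.1        223.43333333] [0.48229882 0.24898917 0.128     ]
hub rim proj [190.81084856 244.4426696 ] bore seen [191.  245.2] [0.48597897 0.24301876 0.067     ]
```

```bash
python3 jog.py '[{"d": [0.001, 0.0014, 0.03], "finger_gap": 0}, {"d": [0.001, 0.0014, 0.05], "finger_gap": 0}, {"d": [0.001, 0.0014, 0.054], "finger_gap": 0}, {"d": [0.001, 0.0014, 0.058], "finger_gap": 0}, {"d": [0.001, 0.0014, 0.062], "finger_gap": 0}, {"d": [0.001, 0.0014, 0.062], "finger_gap": 0}]'; python3 -c "
from workcell import bot
o=bot.get_obs();print(o['ft_force'].round(2),o['ft_torque'].round(3))"; python3 go.py .4882 .2408 .122 3.072
```

```text
clock: 15.1
eef_pos: [0.489, 0.2417, 0.1235]
tool_rot: [0.035, 0.999, -0.0, 0.001]
ft_force: [0.9, -1.9, -0.3]
grip_width: 0.0193
grasp_force: 59.3
[ 0.91 -1.88 -0.3 ] [-0.484 -0.21  -0.001]
clock 15.1 d [ 0.0008 -0.001   0.0015] rot [-0.0008  0.0016 -0.0002]
```

```bash
python3 jog.py '[{"d": [0.0004, -0.001, 0.002], "finger_gap": 0}, {"d": [0.0004, -0.001, 0.005], "finger_gap": 0}, {"d": [0.0004, -0.001, 0.008], "finger_gap": 0}, {"d": [0.0004, -0.001, 0.01], "finger_gap": 0}]'; python3 -c "
from workcell import bot
o=bot.get_obs();print(o['ft_force'].round(2),o['ft_torque'].round(3))"
```

```text
clock: 15.6
eef_pos: [0.4881, 0.2408, 0.1126]
tool_rot: [0.035, 0.999, -0.001, 0.0]
ft_force: [2.1, -3.5, 0.1]
grip_width: 0.0191
grasp_force: 59.3
[ 2.1  -3.53  0.06] [-0.828 -0.466  0.001]
```

```bash
python3 jog.py '[{"d": [-0.0005, -0.0008, 0.002], "finger_gap": 0}, {"d": [-0.0005, -0.0008, 0.005], "finger_gap": 0}, {"d": [-0.0005, -0.0008, 0.008], "finger_gap": 0}, {"d": [-0.0005, -0.0008, 0.008], "finger_gap": 0}]'; python3 -c "
from workcell import bot
o=bot.get_obs();print(o['ft_force'].round(2),o['ft_torque'].round(3))"
```

```text
clock: 16.1
eef_pos: [0.488, 0.2404, 0.1043]
tool_rot: [0.035, 0.999, -0.0, -0.0]
ft_force: [2.0, -1.7, -2.1]
grip_width: 0.0195
grasp_force: 59.1
[ 2.04 -1.68 -2.12] [-0.159 -0.395  0.047]
```

The tip is past the key-stop level with no upward force, so the key has entered the keyway. Continuing down.

```bash
python3 jog.py '[{"d": [-0.0005, -0.0004, 0.003], "finger_gap": 0}, {"d": [-0.0005, -0.0004, 0.006], "finger_gap": 0}, {"d": [-0.0005, -0.0004, 0.009], "finger_gap": 0}, {"d": [-0.0005, -0.0004, 0.012], "finger_gap": 0}, {"d": [-0.0005, -0.0004, 0.012], "finger_gap": 0}]'; python3 -c "
from workcell import bot
o=bot.get_obs();print(o['ft_force'].round(2),o['ft_torque'].round(3))"
```

```text
clock: 16.73
eef_pos: [0.4886, 0.2399, 0.0926]
tool_rot: [0.035, 0.999, -0.0, -0.0]
ft_force: [0.5, 0.4, -1.8]
grip_width: 0.0192
grasp_force: 59.3
[ 0.52  0.44 -1.84] [-0.013  0.045  0.025]
```

```bash
python3 jog.py '[{"d": [0, 0, 0.003], "finger_gap": 0}, {"d": [0, 0, 0.006], "finger_gap": 0}, {"d": [0, 0, 0.009], "finger_gap": 0}, {"d": [0, 0, 0.01], "finger_gap": 0}, {"d": [0, 0, 0.01], "finger_gap": 0}, {"d": [0, 0, 0.01], "finger_gap": 0}]'; python3 -c "
from workcell import bot
o=bot.get_obs();print(o['ft_force'].round(2),o['ft_torque'].round(3))"
```

```text
clock: 17.48
eef_pos: [0.489, 0.24, 0.0832]
tool_rot: [0.035, 0.999, 0.0, 0.0]
ft_force: [-0.6, -0.5, 5.3]
grip_width: 0.0191
grasp_force: 60.0
[-0.61 -0.5   5.28] [-0.119  0.367  0.035]
```

Now on the spring. I'll press in small steps until the force rises.

```bash
for i in 1 2; do python3 jog.py '[{"d": [0, 0, 0.001], "finger_gap": 0}, {"d": [0, 0, 0.002], "finger_gap": 0}, {"d": [0, 0, 0.002], "finger_gap": 0}, {"d": [0, 0, 0.002], "finger_gap": 0}]'; done
```

```text
clock: 17.98
eef_pos: [0.489, 0.24, 0.0814]
tool_rot: [0.035, 0.999, 0.0, 0.0]
ft_force: [-1.3, -1.1, 5.8]
grip_width: 0.0189
grasp_force: 60.3
clock: 18.48
eef_pos: [0.4891, 0.24, 0.0812]
tool_rot: [0.035, 0.999, 0.0, 0.001]
ft_force: [-5.1, -2.3, 16.2]
grip_width: 0.0189
grasp_force: 61.6
```

```bash
python3 jog.py '[{"d": [0, 0, 0.001], "finger_gap": 0}, {"d": [0, 0, 0.001], "finger_gap": 0}, {"d": [0, 0, 0.001], "finger_gap": 0}, {"d": [0, 0, 0.001], "finger_gap": 0}, {"d": [0, 0, 0.001], "finger_gap": 0}, {"d": [0, 0, 0.001], "finger_gap": 0}]';python3 - <<'E'
from workcell import bot; import cv2,numpy as np
im=bot.camera("scene")[:,:,::-1]
cv2.imwrite("pics/home.png",cv2.resize(im[190:280,140:240],None,fx=6,fy=6,interpolation=cv2.INTER_CUBIC))
o=bot.get_obs();print(o['ft_force'].round(2),o['eef_pos'],o['tool_rot'].round(4))
E
```

```text
clock: 19.23
eef_pos: [0.4891, 0.24, 0.0812]
tool_rot: [0.035, 0.999, 0.0, 0.001]
ft_force: [-6.4, -3.6, 21.9]
grip_width: 0.019
grasp_force: 62.4
[-7.53 -3.31 20.63] [0.48910131 0.23999709 0.08119599] [3.470e-02 9.994e-01 5.000e-04 1.100e-03]
```

View pics/home.png

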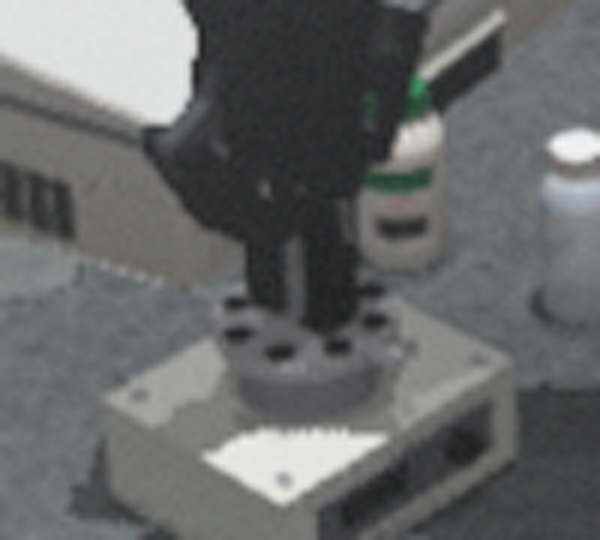

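The disc sits flat on the hub at about crop (308,345), upright and gripped, pressed with about 20 N against a hard stop. The bottles have not moved. Handing in.

```bash
python3 -c "
from workcell import bot
print(bot.job_done())"
```

```text
the job is handed in; nothing more can be done
None
```

The rotor is in the drive hub with its key in the keyway, held and pressed fully home at about 20 N, and the job is handed in (about 19 s used); it took one set-down and regrasp in the stand because joint 6 first hit its limit, and the bottle and vial I could see were undisturbed.

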